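# Close up the sample case

## Robot

A 7-joint arm with a two-finger parallel gripper is mounted at the origin on a cart in front of the work surface, level with it; the furniture and walls round the work are solid. World frame = base frame: x ahead of the robot, y to its left, z up, the work surface at z = 0. Lengths are in mm, angles in degrees, forces in N, time in s.
With the tool pointing down it reaches from about 400 to 850 mm from the base axis. Payload 10.4 kg.
Tool frame: the origin (TCP) lies midway between the tips of the shut fingers; the grasp point (between the pads) lies 19 mm behind it; z points along the fingers, x is the direction in which the jaws open and shut, and the axes are right-handed (so a half turn about z gives the same grasp; the last joint's range is limited). The gripper opens to 87 mm and grips with 3 to 60 N. Pads are 19 mm wide; open, the fingers measure 117 mm over their backs; the gripper's body (75 mm by 190 mm) begins 51 mm behind the grasp point.
Start: joints at [-73.774, 19.034, -3.707, 83.658, 1.238, 77.344, -5.071], TCP at [188.147, 596.031, 222.576] pointing down, gripper open.
Joint ranges: [-148.97, 148.97], [-28.65, 121.19], [-84.17, 76.75], [9.2, 138.47], [-72.65, 252.65], [3.7, 117.97], [-149.18, 149.18]. Speed limits (degrees/s): [127.2, 127.2, 159.86, 159.86, 180, 180, 180].

## Interface

Orientations are given as a 3x3 rotation matrix whose columns are the frame's x, y, z axes.
In Python, from plant import state, grab_frame, close_job gives the robot as it stands.
- The arm moves only by the shell command python3 -m pendant 'ROWS' [FORCE]. ROWS is JSON, a list of rows, each an object of numbers: "tx", "ty", "tz": the shift along the tool's x, y, z each as a share of 20 cm, from -1 to 1; "roll": the turn about the tool's z as a share of 180 degrees, from -1 to 1; "gripper": the gripper's target within -1 to 1 (shut at 1, half-way at 0, fully open at -1). A call has 1 to 20 rows; each row is the pose to reach, as a shift and turn from the pose commanded when the call began, along the tool's axes at that moment, turning the shorter way round; what a row does not reach only later rows make up. A row lasts 1/12 s, in which the tool goes at most 41.7 mm and 7.16 degrees, less where a joint would pass 70% of its speed; a pose out of reach is approached as far as the arm can. A call with a number of a shift or a turn outside -1 to 1 is refused whole. A call with a gripper value outside its range is refused whole. The fingers move at their own pace and stop on an object; FORCE is the grip in N (left out, the last holds). Time passes only in rows, so rows that repeat a pose let the fingers close. It gives the time, the measured TCP pose, the force and the opening at its end, in the units of the state.
- state(): the state, without advancing time (a new reading comes with each control period).
- grab_frame(name): name is "side" or "top" or "wrist"; returns a dict with "pixels" (384x512x3 uint8, red, green, blue), "K" (3x3 intrinsics, pixels), "cam_to_world" (4x4, takes a point from camera to world coordinates). Camera axes: x right, y down, z forward; pixel columns grow to the right and rows downward; lengths in mm; the calibration is good to about 2 mm. A picture is of the moment at which its call begins. There is no depth.
- close_job(): hands the job in, once; it reports no verdict.
The state is a dict: "clock": time; "joint_positions": joint angles; "joint_velocities": joint speeds; "tau": joint torques, N m; "ee_pos": TCP position; "orientation": TCP orientation; "wrist_force": force on the tool from outside, world axes, zero at the start; "torque": the same for the moment, N m; "opening": finger opening in mm.
Only numpy, scipy, OpenCV 4.12 (cv2) and the standard library are available. Lean on these libraries where they do the work, as an engineer would, in place of code of your own. Each camera call takes 0.05 s, during which the arm holds its last target.

## Task

The sample case on the bench has been left open, so close it up with your fingertips only: first push the orange inner flap down until it lies flat over the vials, and only then push the blue lid over until it is fully shut on top. Just push, without picking up the case or sliding it along the bench, and leave the two bottles and the beaker around it where they stand.

Things in the scene. Friction and masses are not known exactly. Their poses are not given: they have to be found in the camera images.
- case: Grey open-topped sample case, 160 (its x) x 200 (its y) x 85 mm high, walls 6 mm, 2.1 to 3.3 kg, loose on the bench. Origin: centre of its underside, z up. The lid is hinged on its +y rim (robot's left), the flap just inside its -y wall (robot's right). Its x axis starts within 0.3 rad of the robot's forward direction. Its contents are fixed; the vials under the flap end 51 mm above the bench.
- lid (a joint): Hinge of the blue lid, rad: 0 = shut flat on the rim, 1.57 = upright, 1.9 = stop, leaning outward. Starts 1.6 to 1.8. Friction 0.42 N m: it stays where it is left and must be pushed all the way down. Lid 160 x 200 mm, 18 mm thick; shut, its outer face is 103 mm above the bench. Upright, the outer face looks to the case's +y: push it there toward -y and follow it down.
- lid_hinge (a point): Middle of the lid's hinge line (which runs along the case's x), in the plane of the case's rim, 100 mm to +y of the case's centre line and 85 mm above the bench. The lid's underside lies in the plane through this line and its outer face 18 mm beyond.
- lid_edge (a point): Middle of the lid's free edge, on the outer face: 200 mm from the hinge line along the lid, 18 mm off in the direction of the outer face.
- flap (a joint): Hinge of the orange inner flap, rad: 0 = flat over the vials, 1.57 = upright, 1.62 = stop. Starts 1.3 to 1.6. Friction 0.09 N m: it stays where it is left and must be pushed all the way down. Flap 140 mm along the case's x, reaching 101 mm from the hinge, 4 mm thick with a 6 mm bead on its free edge. Push its -y face toward +y and follow it down.
- flap_hinge (a point): Middle of the flap's hinge line (along the case's x), in the flap's mid-plane, 88 mm to -y of the case's centre line and 64 mm above the bench, 21 mm below the rim.
- flap_edge (a point): Middle of the flap's free edge, in its mid-plane, 100 mm from the hinge line.
- blue_bottle: Small clear bottle with a blue cap, diameter 56 mm, 108 mm high, standing loose to the right of the case (its -y side). Origin: centre of its underside, z up. To be left alone.
- amber_bottle: Small amber bottle with a black cap, diameter 60 mm, 122 mm high, standing loose to the left of the case (its +y side). Origin: centre of its underside, z up. To be left alone.
- beaker: Small clear beaker, diameter 45 mm, 56 mm high, standing loose to the right of the case (its -y side), toward the robot. Origin: centre of its underside, z up. To be left alone.

How it is judged (in metres and radians):
On the way, in this order (a step that is already met when the one before it is completed fails the run):
1. the flap is folded down flat while the lid still stands open (value of joint flap below 0.12 rad and value of joint lid above 1.2 rad), for 0.2 s.
2. the lid is swung shut over the folded flap (value of joint lid below 0.06 rad and value of joint flap below 0.15 rad), for 0.2 s.
At the end, for the whole second after the job is handed in: The lid is shut (within 0.06 rad) over the folded flap (within 0.15 rad), both at rest; the case stands flat within 20 mm of where it was; the bottles and the beaker stand upright within 20 mm of where they were (all of step 2 and velocity of joint lid between -0.05 and 0.05 rad/s and distance of each of case, blue_bottle, amber_bottle, beaker from where it was at the start of the episode below 0.02 m and angle between case's own z axis and vertical below 0.05 rad and linear speed of case below 0.02 m/s and angle between each of blue_bottle, amber_bottle, beaker's own z axis and vertical below 0.1 rad); the robot touches nothing.
It fails at once if the lid was brought down onto the flap while the flap was still up (value of joint lid below 0.5 rad and value of joint flap above 0.3 rad).
It fails at once if the case was lifted or tipped (height (world z) of case above 0.015 m or angle between case's own z axis and vertical above 0.15 rad).
It fails at once if the case was slid along the bench (more than 20 mm) (distance of case from where it was at the start of the episode above 0.02 m).
It fails at once if a bottle or the beaker was lifted, knocked over or pushed away (more than 20 mm) (distance of any of blue_bottle, amber_bottle, beaker from where it was at the start of the episode above 0.02 m or angle between any of blue_bottle, amber_bottle, beaker's own z axis and vertical above 0.3 rad).
It also fails if it takes over 58 s, if anything falls off the work surface, if the arm or the gripper's body presses on something with over 40 N, if the wrist force passes 120 N, or if a joint passes its speed limit or range.

## Working session

There is one attempt and no reset: what is moved stays moved. The work goes in short steps, Python scripts to look and compute and a shell command to move; the robot and the scene stay as the last step left them, time stands still between calls to the robot, and variables do not carry over. Pictures are saved under pics/ and viewed, and the job is handed in when it is done.

```bash
ls; mkdir -p pics
python3 - <<'E'
from plant import state, grab_frame
import cv2, numpy as np
s=state()
for k in s: print(k, np.round(s[k],3).tolist())
for n in ("side","top","wrist"):
    f=grab_frame(n); cv2.imwrite(f"pics/a_{n}.png", f["pixels"][:,:,::-1])
    print(n,np.round(f["K"],1).tolist(),np.round(f["cam_to_world"],3).tolist())
E
```

```text
pics
clock 0.0
joint_positions [-73.773, 19.073, -3.708, 83.709, 1.238, 77.344, -5.069]
joint_velocities [0.011, 0.013, 0.021, -0.102, -0.112, 0.081, -0.034]
tau [0.0, -62.324, 0.025, -38.991, -0.061, 0.04, 0.0]
ee_pos [188.045, 595.597, 221.718]
orientation [[0.301, 0.954, -0.0], [0.954, -0.301, -0.001], [-0.002, 0.0, -1.0]]
wrist_force [0.116, 0.014, 0.555]
torque [-0.036, -0.001, -0.033]
opening 86.85
side [[386.9, 0.0, 262.6], [0.0, 386.9, 198.9], [0.0, 0.0, 1.0]] [[0.762, -0.481, 0.434, -58.664], [-0.648, -0.57, 0.505, -578.856], [0.005, -0.666, -0.746, 996.023], [0.0, 0.0, 0.0, 1.0]]
top [[401.6, 0.0, 252.3], [0.0, 401.6, 192.3], [0.0, 0.0, 1.0]] [[-0.016, -0.986, 0.165, 280.74], [-1.0, 0.018, 0.015, 30.812], [-0.017, -0.164, -0.986, 1229.4], [0.0, 0.0, 0.0, 1.0]]
wrist [[293.1, 0.0, 256.5], [0.0, 293.1, 194.5], [0.0, 0.0, 1.0]] [[0.302, 0.913, 0.276, 112.106], [0.953, -0.288, -0.089, 620.0], [-0.002, 0.29, -0.957, 384.02], [0.0, 0.0, 0.0, 1.0]]
```

View pics/a_side.png

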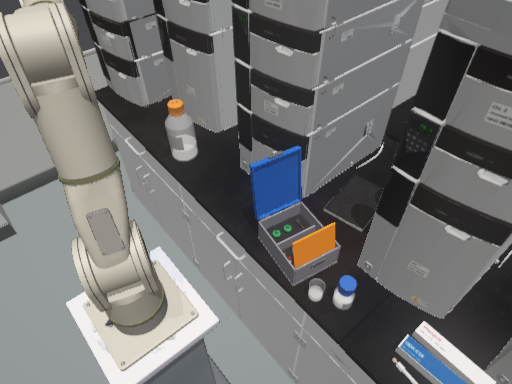

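View pics/a_top.png

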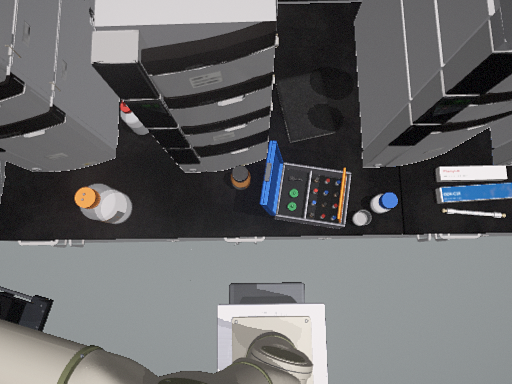

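View pics/a_wrist.png

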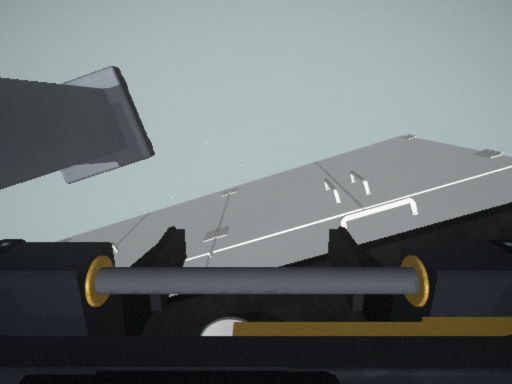

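The top view shows the case at about (312,195), with the blue lid on its left at (271,180) and the orange flap edge at (344,195). The amber bottle is at (240,178), the beaker at (362,217) and the blue bottle at (385,202). The cabinet stands close to the amber bottle and the lid's far side. Next I'll zoom in.

Run:
```python
import cv2
a=cv2.imread("pics/a_top.png")[120:250,210:410]; cv2.imwrite("pics/b_top.png",cv2.resize(a,None,fx=4,fy=4,interpolation=cv2.INTER_CUBIC))
a=cv2.imread("pics/a_side.png")[140:320,220:400]; cv2.imwrite("pics/b_side.png",cv2.resize(a,None,fx=3.3,fy=3.3,interpolation=cv2.INTER_CUBIC))
```

```text
(no output)
```

View pics/b_top.png

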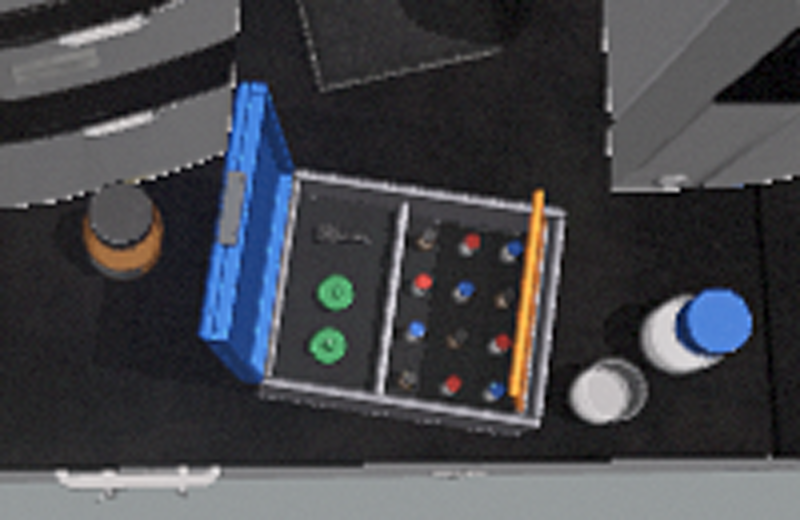

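View pics/b_side.png

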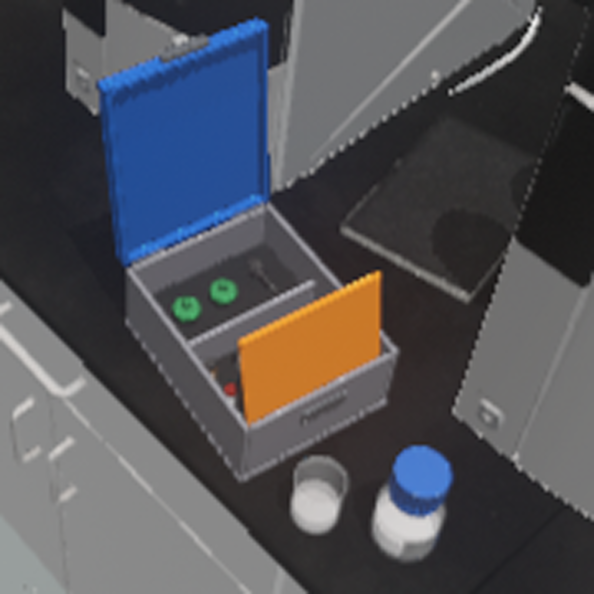

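```bash
cat > h.py <<'E'
import numpy as np, cv2
from plant import state, grab_frame
def ray(f,u,v,z):
    M=f["cam_to_world"];d=M[:3,:3]@np.linalg.inv(f["K"])@np.array([u,v,1.]);o=M[:3,3]
    return o+d*(z-o[2])/d[2]
def planehit(f,u,v,p,n):
    M=f["cam_to_world"];d=M[:3,:3]@np.linalg.inv(f["K"])@np.array([u,v,1.]);o=M[:3,3]
    return o+d*(((p-o)@n)/(d@n))
E
python3 - <<'E'
from h import *
np.set_printoptions(precision=1,suppress=True)
t=grab_frame("top"); s=grab_frame("side")
T=lambda x,y,z: ray(t,210+x/4,120+y/4,z)
S=lambda x,y,z: ray(s,220+x/3.3,140+y/3.3,z)
c=[T(*q,85) for q in [(300,175),(563,213),(537,425),(265,388)]]  # FL,FR,NR,NL
print(np.array(c)); 
for i in range(4): print(np.linalg.norm(c[i]-c[(i+1)%4]))
# side: back/near corners of rim
cs=[S(*q,85) for q in [(268,205),(397,350),(243,430),(128,265)]]
print("side",np.array(cs))
for i in range(4): print(np.linalg.norm(cs[i]-cs[(i+1)%4]))
for n,cc in(("t",c),("s",cs)):
    cc=np.array(cc); ctr=cc.mean(0); x=(cc[0]-cc[3]+cc[1]-cc[2]);x/=np.linalg.norm(x)
    y=(cc[0]-cc[1]+cc[3]-cc[2]);print(n,ctr,"yaw x",np.degrees(np.arctan2(x[1],x[0])),"yaw from y",np.degrees(np.arctan2(-y[0],y[1])))
print("amber",T(122,212,122),"blue",T(716,320,108),"beaker rim",T(612,390,56))
print("side blue",S(421,470,108),"beaker",S(321,475,56))
E
```

```text
[[ 554.5  -48.9   85. ]
 [ 522.5 -238.5   85. ]
 [ 369.3 -211.6   85. ]
 [ 399.   -19.4   85. ]]
192.24591900489585
155.55858422404026
194.3956325375985
158.307486682209
side [[ 555.6  -49.9   85. ]
 [ 524.4 -241.6   85. ]
 [ 368.  -213.6   85. ]
 [ 407.1  -19.9   85. ]]
194.2612950877629
158.91790023742251
197.56694408289457
151.50388118770425
t [ 461.3 -129.6   85. ] yaw x -10.363084065875366 yaw from y -9.194193606554544
s [ 463.8 -131.3   85. ] yaw x -10.767437021980223 yaw from y -10.338342494765287
amber [521.4  79.7 122. ] blue [ 438.9 -335.6  108. ] beaker rim [ 396.1 -273.5   56. ]
side blue [ 438.9 -339.   108. ] beaker [ 401.4 -274.7   56. ]
```

```bash
cat >> h.py <<'E'
C=np.array([462.5,-131.,0]);YAW=np.radians(-10.2)
ex=np.array([np.cos(YAW),np.sin(YAW),0]);ey=np.array([-np.sin(YAW),np.cos(YAW),0])
def loc(p): d=np.asarray(p)-C; return np.array([d@ex,d@ey,d[2]])
def wor(l): return C+ex*l[0]+ey*l[1]+np.array([0,0,l[2]])
E
python3 - <<'E'
from h import *
np.set_printoptions(precision=1,suppress=True)
t=grab_frame("top"); s=grab_frame("side")
Tp=lambda x,y,lx: loc(planehit(t,210+x/4,120+y/4,wor([lx,0,0]),ex))
Sp=lambda x,y,lx: loc(planehit(s,220+x/3.3,140+y/3.3,wor([lx,0,0]),ex))
print("lid far outer",Tp(243,85,80),"near outer",Tp(203,338,-80),"near inner",Tp(228,342,-80))
print("side lid near edge corner(103,88)",Sp(101,88,-80),"far(268,25)",Sp(266,22,80))
print("flap far",Tp(540,192,70),"near",Tp(518,408,-70)); print("side flap near",Sp(240,342,-70),"far",Sp(381,275,70))
T=lambda x,y,z: ray(t,210+x/4,120+y/4,z)
S=lambda x,y,z: ray(s,220+x/3.3,140+y/3.3,z)
print("cab L bottom right corner side", S(275,190,0), "R cab bottom", S(457,412,0),S(590,518,0))
print("top view cab L front edge at z", [T(235,150,z) for z in (0,300,600)],[T(0,205,z) for z in(0,300,600)])
for n,p in dict(amber=[521.4,79.7,0],blue=[438.9,-337,0],beaker=[399,-274,0]).items(): print(n,loc(p))
print("divider",loc(T(405,205,85)),loc(T(380,395,85)))
# triangulate cabinet near top
E
```

```text
lid far outer [ 80.  145.1 273.8] near outer [-80.  144.4 280.6] near inner [-80.  129.3 280.5]
side lid near edge corner(103,88) [-80.  132.3 282.3] far(268,25) [ 80.  131.6 284.5]
flap far [ 70.  -62.5 165.3] near [-70.  -77.5 104.4]
side flap near [-70.  -70.9 170.4] far [ 70.  -70.  165.5]
cab L bottom right corner side [633.2   9.8   0. ] R cab bottom [ 569.5 -291.4    0. ] [ 574.8 -434.     0. ]
top view cab L front edge at z [array([596.1,  -4.4,   0. ]), array([519.1,   4.2, 300. ]), array([442.2,  12.8, 600. ])] [array([555.4, 180.8,   0. ]), array([488.4, 144.2, 300. ]), array([421.4, 107.6, 600. ])]
amber [ 20.7 217.8   0. ]
blue [  13.3 -206.9    0. ]
beaker [ -37.2 -152.     0. ]
divider [65.9 18.5 85. ] [-74.1  16.9  85. ]
```

Both views agree. The lid's inner edge is at local (y 131, z 283), which gives about 1.73 rad, and the flap edge is at (-70, 166), about 1.39 rad. Both fall within the stated ranges. I'll raise the arm and align tool x with the case y axis.

```bash
python3 -m pendant '[{"tz":-0.2,"gripper":1},{"tz":-0.4,"roll":-0.04,"gripper":1},{"tz":-0.6,"roll":-0.04,"gripper":1},{"tz":-0.6,"roll":-0.04,"gripper":1},{"tz":-0.6,"roll":-0.04,"gripper":1}]'
cat >> h.py <<'E'
def go(l):
    s=state(); R=np.array(s["orientation"]); p=np.array(s["ee_pos"]); w=wor(l)
    print("now loc",np.round(loc(p),1),"F",np.round(s["wrist_force"],1),"t",round(s["clock"],2),"open",round(s["opening"],1),"toolx ang",np.degrees(np.arctan2(R[1,0],R[0,0])).round(1),"tilt",np.round(R[:,2],3))
    print("shares",np.round(R.T@(w-p)/200,3),"dist",np.linalg.norm(w-p).round())
E
python3 -c "
from h import *
go([0,-112,330])"
```

```text
now loc [-398.8  666.9  222.4] F [-0.9  1.6  0.2] t 0.35 open 87.2 toolx ang 72.5 tilt [-0. -0. -1.]
shares [-3.609  2.474 -0.537] dist 882.0invalid input
```

```bash
python3 -m pendant '[{"tx":0,"ty":0,"tz":-0.2,"roll":-0.02,"gripper":1},{"tx":0,"ty":0,"tz":-0.4,"roll":-0.04,"gripper":1},{"tx":0,"ty":0,"tz":-0.6,"roll":-0.04,"gripper":1},{"tx":0,"ty":0,"tz":-0.6,"roll":-0.04,"gripper":1},{"tx":0,"ty":0,"tz":-0.6,"roll":-0.04,"gripper":1}]'
python3 -c "
from h import *
go([0,-112,330])"
```

```text
clock: 0.77
ee_pos: [188.4, 596.9, 345.5]
orientation: [[0.179, 0.984, 0.001], [0.984, -0.179, 0.005], [0.005, 0.0, -1.0]]
wrist_force: [-0.1, 0.7, -0.8]
opening: 61.3
now loc [-398.7  667.9  345.5] F [-0.1  0.7 -0.8] t 0.77 open 61.3 toolx ang 79.7 tilt [ 0.001  0.005 -1.   ]
shares [-3.895  2.002  0.058] dist 876.0
```

```bash
python3 -m pendant '[{"tx":-0.2,"ty":0.08,"tz":0,"roll":0,"gripper":1},{"tx":-0.4,"ty":0.16,"tz":0,"roll":0,"gripper":1},{"tx":-0.6,"ty":0.24,"tz":0,"roll":0,"gripper":1},{"tx":-0.8,"ty":0.32,"tz":0,"roll":0,"gripper":1},{"tx":-1,"ty":0.4,"tz":0,"roll":0,"gripper":1},{"tx":-1,"ty":0.4,"tz":0,"roll":0,"gripper":1},{"tx":-1,"ty":0.4,"tz":0,"roll":0,"gripper":1}]'
python3 -m pendant '[{"tx":-0.2,"ty":0.1,"tz":0,"roll":0,"gripper":1},{"tx":-0.4,"ty":0.2,"tz":0,"roll":0,"gripper":1},{"tx":-0.6,"ty":0.3,"tz":0,"roll":0,"gripper":1},{"tx":-0.8,"ty":0.4,"tz":0,"roll":0,"gripper":1},{"tx":-1,"ty":0.5,"tz":0,"roll":0,"gripper":1},{"tx":-1,"ty":0.5,"tz":0,"roll":0,"gripper":1},{"tx":-1,"ty":0.5,"tz":0,"roll":0,"gripper":1}]'
python3 -c "
from h import *
go([0,-112,330])"
```

```text
clock: 1.35
ee_pos: [232.1, 382.3, 342.4]
orientation: [[0.183, 0.983, 0.0], [0.983, -0.183, 0.0], [0.0, 0.0, -1.0]]
wrist_force: [-0.1, 0.4, -0.2]
opening: 14.7
clock: 1.93
ee_pos: [294.6, 168.0, 342.4]
orientation: [[0.183, 0.983, -0.0], [0.983, -0.183, 0.001], [0.001, -0.0, -1.0]]
wrist_force: [-0.2, 1.0, 0.9]
opening: 0.6
now loc [-218.2  264.5  342.4] F [-0.2  1.   0.9] t 1.93 open 0.6 toolx ang 79.4 tilt [-0.     0.001 -1.   ]
shares [-1.876  1.103  0.061] dist 435.0
```

```bash
python3 -m pendant '[{"tx":-0.18,"ty":0.08,"tz":0,"roll":0,"gripper":1},{"tx":-0.36,"ty":0.16,"tz":0,"roll":0,"gripper":1},{"tx":-0.54,"ty":0.24,"tz":0,"roll":0,"gripper":1},{"tx":-0.72,"ty":0.32,"tz":0,"roll":0,"gripper":1},{"tx":-0.9,"ty":0.4,"tz":0,"roll":0,"gripper":1},{"tx":-1,"ty":0.5,"tz":0,"roll":0,"gripper":1},{"tx":-1,"ty":0.5,"tz":0,"roll":0,"gripper":1}]'
python3 -m pendant '[{"tx":-0.17,"ty":0.12,"tz":0,"roll":0,"gripper":1},{"tx":-0.34,"ty":0.24,"tz":0,"roll":0,"gripper":1},{"tx":-0.52,"ty":0.36,"tz":0,"roll":0,"gripper":1},{"tx":-0.7,"ty":0.48,"tz":0,"roll":0,"gripper":1},{"tx":-0.88,"ty":0.6,"tz":0,"roll":0,"gripper":1},{"tx":-0.88,"ty":0.6,"tz":0,"roll":0,"gripper":1},{"tx":-0.88,"ty":0.6,"tz":0,"roll":0,"gripper":1}]'
python3 - <<'E'
from h import *
go([0,-112,140])
for n in ("side","top"):
    f=grab_frame(n); cv2.imwrite(f"pics/c_{n}.png", f["pixels"][:,:,::-1])
E
```

```text
clock: 2.52
ee_pos: [358.0, -47.6, 342.5]
orientation: [[0.184, 0.983, 0.001], [0.983, -0.184, -0.001], [-0.001, 0.001, -1.0]]
wrist_force: [-0.4, -0.5, 0.5]
opening: 0.6
clock: 3.1
ee_pos: [444.3, -240.1, 343.0]
orientation: [[0.181, 0.983, -0.0], [0.983, -0.181, -0.005], [-0.005, 0.001, -1.0]]
wrist_force: [0.4, 0.4, -1.2]
opening: 0.2
now loc [   1.4 -110.6  343. ] F [ 0.4  0.4 -1.2] t 3.1 open 0.2 toolx ang 79.6 tilt [-0.    -0.005 -1.   ]
shares [-0.002 -0.008  1.015] dist 203.0
```

View pics/c_side.png

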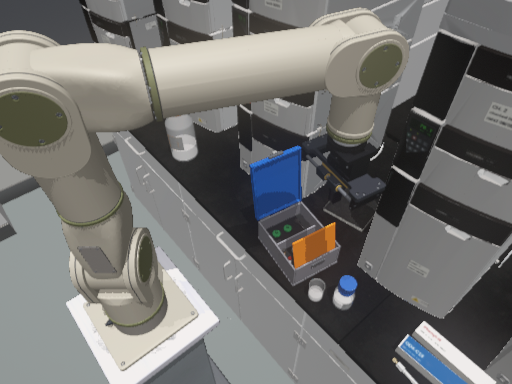

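View pics/c_top.png

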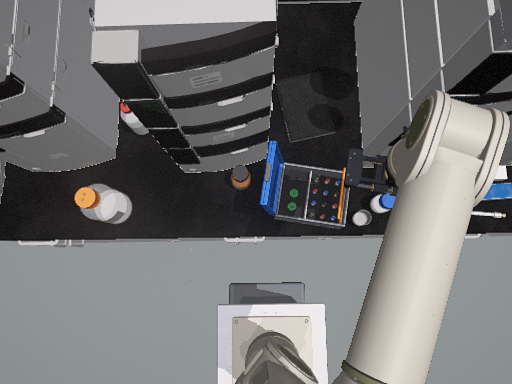

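The side view shows the gripper hovering near (345,170), above and to the -y side of the flap. Nothing has moved. I'll descend behind the flap.

```bash
python3 -m pendant '[{"tx":0,"ty":0,"tz":0.15,"roll":0,"gripper":1},{"tx":0,"ty":0,"tz":0.3,"roll":0,"gripper":1},{"tx":0,"ty":0,"tz":0.45,"roll":0,"gripper":1},{"tx":0,"ty":0,"tz":0.6,"roll":0,"gripper":1},{"tx":0,"ty":0,"tz":0.75,"roll":0,"gripper":1},{"tx":0,"ty":0,"tz":0.9,"roll":0,"gripper":1},{"tx":0,"ty":0,"tz":1,"roll":0,"gripper":1},{"tx":0,"ty":0,"tz":1,"roll":0,"gripper":1},{"tx":0,"ty":0,"tz":1,"roll":0,"gripper":1}]'
python3 - <<'E'
from h import *
go([0,-112,130])
f=grab_frame("side"); a=f["pixels"][140:320,220:400,::-1]
cv2.imwrite("pics/d_side.png", cv2.resize(a,None,fx=3.3,fy=3.3,interpolation=cv2.INTER_CUBIC))
E
```

```text
clock: 3.95
ee_pos: [442.4, -237.6, 142.0]
orientation: [[0.178, 0.984, -0.003], [0.984, -0.178, 0.001], [0.0, -0.003, -1.0]]
wrist_force: [0.2, -0.4, 0.6]
opening: 0.4
now loc [  -0.9 -108.5  142. ] F [ 0.2 -0.4  0.6] t 3.95 open 0.4 toolx ang 79.8 tilt [-0.003  0.001 -1.   ]
shares [-0.018  0.005  0.06 ] dist 13.0
```

View pics/d_side.png

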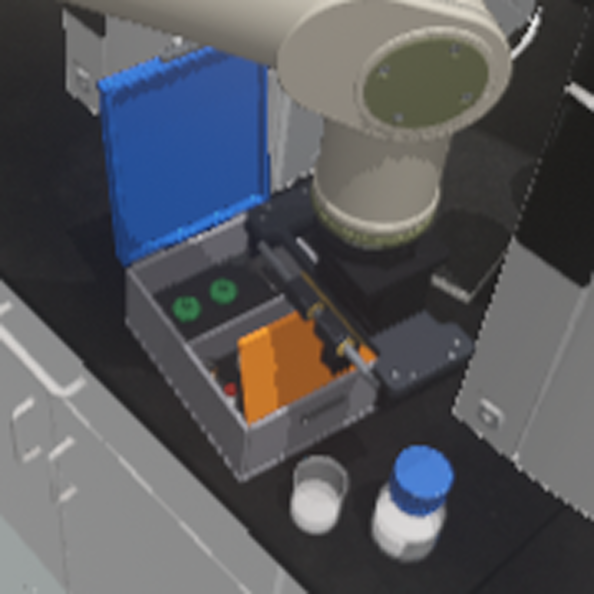

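```bash
python3 -m pendant '[{"tx":0.07,"ty":0,"tz":0,"roll":0,"gripper":1},{"tx":0.11,"ty":0,"tz":0.02,"roll":0,"gripper":1},{"tx":0.155,"ty":0,"tz":0.04,"roll":0,"gripper":1},{"tx":0.2,"ty":0,"tz":0.065,"roll":0,"gripper":1},{"tx":0.245,"ty":0,"tz":0.11,"roll":0,"gripper":1},{"tx":0.285,"ty":0,"tz":0.16,"roll":0,"gripper":1},{"tx":0.31,"ty":0,"tz":0.215,"roll":0,"gripper":1},{"tx":0.33,"ty":0,"tz":0.27,"roll":0,"gripper":1},{"tx":0.335,"ty":0,"tz":0.3,"roll":0,"gripper":1},{"tx":0.335,"ty":0,"tz":0.32,"roll":0,"gripper":1},{"tx":0.335,"ty":0,"tz":0.32,"roll":0,"gripper":1}]'
python3 - <<'E'
from h import *
go([0,-41,66])
for n in ("side","top"):
    f=grab_frame(n); a=f["pixels"][::1,:,::-1]; a=a[140:320,220:400] if n=="side" else a[120:250,210:410]
    cv2.imwrite(f"pics/e_{n}.png", cv2.resize(a,None,fx=3.3,fy=3.3,interpolation=cv2.INTER_CUBIC))
E
```

```text
clock: 4.92
ee_pos: [453.8, -173.5, 77.5]
orientation: [[0.18, 0.984, -0.002], [0.984, -0.18, -0.0], [-0.001, -0.002, -1.0]]
wrist_force: [-1.1, -0.0, 0.8]
opening: 0.7
now loc [ -1.  -43.4  77.5] F [-1.1 -0.   0.8] t 4.92 open 0.7 toolx ang 79.6 tilt [-0.002 -0.    -1.   ]
shares [0.012 0.005 0.057] dist 12.0
```

View pics/e_side.png

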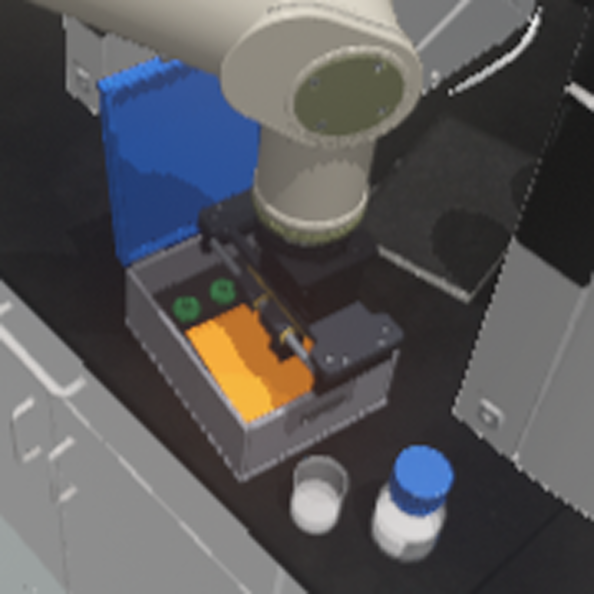

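The flap is nearly down, seen as an orange plane at about (245,350) in the crop. I'll press the remaining ~12 mm gently.

```bash
python3 -m pendant '[{"tx":0.01,"ty":0,"tz":0.03,"roll":0,"gripper":1},{"tx":0.02,"ty":0,"tz":0.045,"roll":0,"gripper":1},{"tx":0.03,"ty":0,"tz":0.055,"roll":0,"gripper":1},{"tx":0.03,"ty":0,"tz":0.06,"roll":0,"gripper":1},{"tx":0.03,"ty":0,"tz":0.06,"roll":0,"gripper":1}]'
python3 -c "
from h import *
go([0,-41,66])"
```

```text
clock: 5.43
ee_pos: [455.8, -166.7, 66.5]
orientation: [[0.179, 0.984, -0.0], [0.984, -0.179, 0.001], [0.001, -0.0, -1.0]]
wrist_force: [-0.3, 1.3, 1.1]
opening: 0.7
now loc [ -0.3 -36.4  66.5] F [-0.3  1.3  1.1] t 5.43 open 0.7 toolx ang 79.7 tilt [-0.     0.001 -1.   ]
shares [-0.023  0.001  0.003] dist 5.0
```

```bash
python3 -m pendant '[{"tx":0,"ty":0,"tz":0.01,"roll":0,"gripper":1},{"tx":0,"ty":0,"tz":0.02,"roll":0,"gripper":1},{"tx":0,"ty":0,"tz":0.02,"roll":0,"gripper":1},{"tx":0,"ty":0,"tz":0.02,"roll":0,"gripper":1}]'
python3 -c "
from h import *
go([0,-41,66])"
```

```text
clock: 5.77
ee_pos: [456.1, -166.9, 65.6]
orientation: [[0.179, 0.984, -0.001], [0.984, -0.179, 0.005], [0.004, -0.002, -1.0]]
wrist_force: [-24.0, 10.8, 66.5]
opening: 0.3
now loc [  0.1 -36.4  65.6] F [-24.   10.8  66.5] t 5.77 open 0.3 toolx ang 79.7 tilt [-0.001  0.005 -1.   ]
shares [-0.023 -0.    -0.002] dist 5.0
```

A firm stop at z≈65.6, with 66 N of force, means the flap is flat at its stop. I'll lift off.

```bash
python3 -m pendant '[{"tx":0,"ty":0,"tz":-0.03,"roll":0,"gripper":1},{"tx":0,"ty":0,"tz":-0.15,"roll":0,"gripper":1},{"tx":0,"ty":0,"tz":-0.3,"roll":0,"gripper":1},{"tx":0,"ty":0,"tz":-0.45,"roll":0,"gripper":1},{"tx":0,"ty":0,"tz":-0.6,"roll":0,"gripper":1},{"tx":0,"ty":0,"tz":-0.8,"roll":0,"gripper":1},{"tx":0,"ty":0,"tz":-1,"roll":0,"gripper":1},{"tx":0,"ty":0,"tz":-1,"roll":0,"gripper":1},{"tx":0,"ty":0,"tz":-1,"roll":0,"gripper":1}]'
python3 - <<'E'
from h import *
go([-35,185,340])
for n in ("side","top"):
    f=grab_frame(n); a=f["pixels"][::1,:,::-1]; a=a[140:320,220:400] if n=="side" else a[120:250,210:410]
    cv2.imwrite(f"pics/f_{n}.png", cv2.resize(a,None,fx=3.3,fy=3.3,interpolation=cv2.INTER_CUBIC))
E
```

```text
clock: 6.52
ee_pos: [456.9, -166.9, 264.2]
orientation: [[0.178, 0.984, 0.004], [0.984, -0.178, 0.003], [0.004, 0.004, -1.0]]
wrist_force: [0.1, 1.1, -0.9]
opening: 0.3
now loc [  0.9 -36.3 264.2] F [ 0.1  1.1 -0.9] t 6.52 open 0.3 toolx ang 79.7 tilt [ 0.004  0.003 -1.   ]
shares [ 1.108 -0.179 -0.376] dist 237.0
```

View pics/f_side.png

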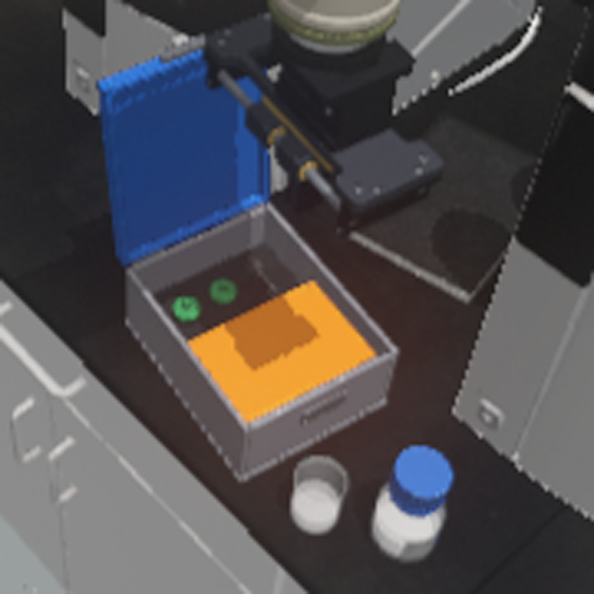

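The flap is flat and the lid is still open. Before working beside the cabinet on the left, I'll measure how close its face is.

```bash
python3 -m pendant '[{"tx":0,"ty":-0.05,"tz":-0.15,"roll":0,"gripper":1},{"tx":0,"ty":-0.12,"tz":-0.3,"roll":0,"gripper":1},{"tx":0,"ty":-0.18,"tz":-0.4,"roll":0,"gripper":1},{"tx":0,"ty":-0.18,"tz":-0.4,"roll":0,"gripper":1},{"tx":0,"ty":-0.18,"tz":-0.4,"roll":0,"gripper":1}]'
python3 - <<'E'
from h import *
a=cv2.imread("pics/a_side.png")[60:220,200:330]; cv2.imwrite("pics/g_side.png",cv2.resize(a,None,fx=3.7,fy=3.7,interpolation=cv2.INTER_CUBIC))
a=cv2.imread("pics/a_top.png")[0:210,80:290]; cv2.imwrite("pics/g_top.png",cv2.resize(a,None,fx=2.8,fy=2.8,interpolation=cv2.INTER_CUBIC))
E
```

```text
clock: 7.03
ee_pos: [420.1, -160.8, 341.9]
orientation: [[0.179, 0.984, -0.0], [0.984, -0.179, 0.0], [0.0, -0.0, -1.0]]
wrist_force: [0.1, -0.1, -0.7]
opening: 0.3
```

View pics/g_side.png

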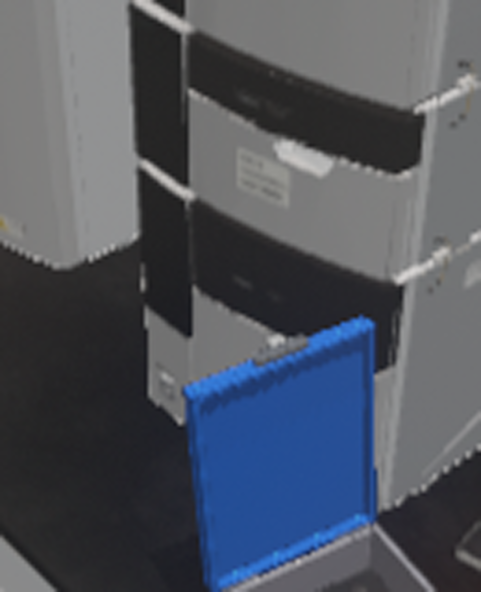

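View pics/g_top.png

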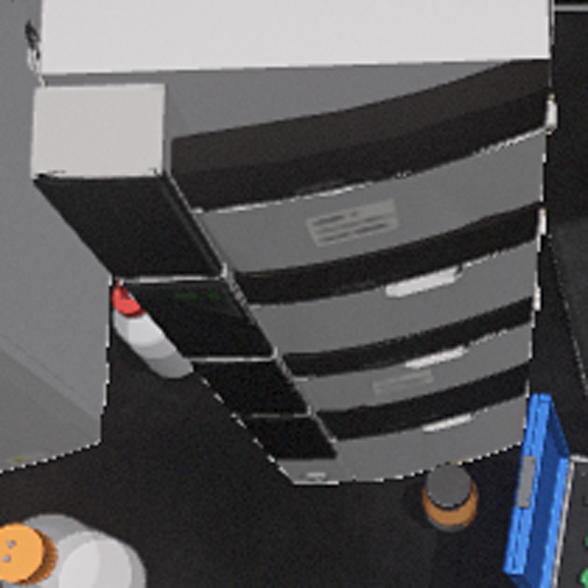

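Run:
```python
from h import *
t=grab_frame("top"); s=grab_frame("side")
print("R corner z0 side",ray(s,304,198,0).round(),"top",ray(t,266.8,157,0).round())
print("L side",ray(s,240.5,168,0).round(),ray(s,250.5,175,0).round(),"top",ray(t,185.4,172.5,0).round())
print("mid front top (400,480)",ray(t,80+400/2.8,480/2.8,0).round(), "(450,465)",ray(t,80+450/2.8,465/2.8,0).round())
go([-35,185,340])
```

```text
R corner z0 side [634.   7.   0.] top [598.   2.   0.]
L side [558. 266.  -0.] [563. 214.   0.] top [553. 258.   0.]
mid front top (400,480) [554. 140.   0.] (450,465) [570.  84.   0.]
now loc [-36.6 -36.8 340.9] F [-0.3 -0.3 -0.3] t 7.13 open 0.7 toolx ang 79.7 tilt [-0.003 -0.001 -1.   ]
shares [1.109 0.005 0.003] dist 222.0
```

The cabinet front is at x≈555–570 mm there. I'll push at local x≈-50 to keep a margin of 50 mm or more.

```bash
python3 -m pendant '[{"tx":0.15,"ty":-0.07,"tz":0,"roll":0,"gripper":1},{"tx":0.3,"ty":-0.07,"tz":0,"roll":0,"gripper":1},{"tx":0.45,"ty":-0.07,"tz":0,"roll":0,"gripper":1},{"tx":0.6,"ty":-0.07,"tz":0,"roll":0,"gripper":1},{"tx":0.75,"ty":-0.07,"tz":0,"roll":0,"gripper":1},{"tx":0.9,"ty":-0.07,"tz":0,"roll":0,"gripper":1},{"tx":1,"ty":-0.07,"tz":0,"roll":0,"gripper":1},{"tx":1,"ty":-0.07,"tz":0,"roll":0,"gripper":1},{"tx":1,"ty":-0.07,"tz":0,"roll":0,"gripper":1}]'
python3 -m pendant '[{"tx":0.05,"ty":0,"tz":0,"roll":0,"gripper":1},{"tx":0.1,"ty":0,"tz":0,"roll":0,"gripper":1},{"tx":0.1,"ty":0,"tz":0,"roll":0,"gripper":1},{"tx":0.1,"ty":0,"tz":0,"roll":0,"gripper":1}]'
python3 - <<'E'
from h import *
go([-50,182,238])
for n in ("side","top"):
    f=grab_frame(n); cv2.imwrite(f"pics/i_{n}.png", f["pixels"][:,:,::-1])
E
```

```text
clock: 7.88
ee_pos: [442.2, 39.1, 340.7]
orientation: [[0.178, 0.984, -0.003], [0.984, -0.178, -0.003], [-0.003, -0.002, -1.0]]
wrist_force: [0.1, -0.5, 0.3]
opening: 0.5
clock: 8.22
ee_pos: [446.0, 58.4, 342.3]
orientation: [[0.179, 0.984, -0.0], [0.984, -0.179, -0.0], [-0.0, -0.0, -1.0]]
wrist_force: [-0.3, -0.1, 0.4]
opening: 0.9
now loc [-49.8 183.4 342.3] F [-0.3 -0.1  0.4] t 8.22 open 0.9 toolx ang 79.7 tilt [-0. -0. -1.]
shares [-0.007 -0.001  0.522] dist 104.0
```

View pics/i_side.png

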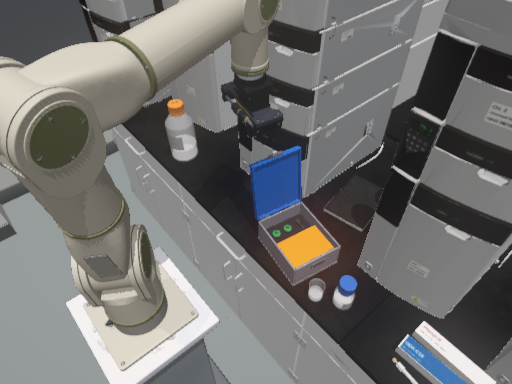

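View pics/i_top.png

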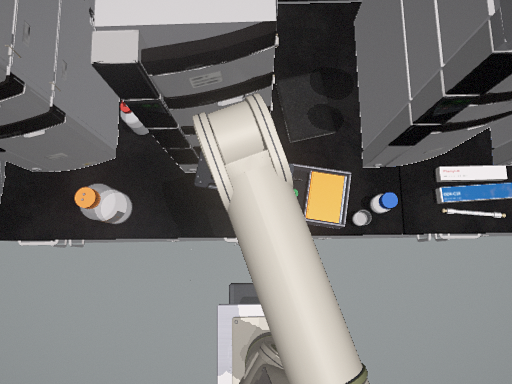

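The gripper is clear of the cabinet and sits on the +y side of the lid, and the flap is flat at (305,247) in the side view. Descending now.

```bash
python3 -m pendant '[{"tx":0,"ty":0,"tz":0.13,"roll":0,"gripper":1},{"tx":0,"ty":0,"tz":0.26,"roll":0,"gripper":1},{"tx":0,"ty":0,"tz":0.39,"roll":0,"gripper":1},{"tx":0,"ty":0,"tz":0.52,"roll":0,"gripper":1},{"tx":0,"ty":0,"tz":0.52,"roll":0,"gripper":1},{"tx":0,"ty":0,"tz":0.52,"roll":0,"gripper":1}]'
python3 - <<'E'
from h import *
go([-50,160,238])
f=grab_frame("side"); a=f["pixels"][60:240,200:380,::-1]
cv2.imwrite("pics/j_side.png", cv2.resize(a,None,fx=3.3,fy=3.3,interpolation=cv2.INTER_CUBIC))
# arc plan
for th in (99,90,80,70,60,50,40,30,20,10,5,0):
    t=np.radians(th); r=155
    y=100-r*np.cos(t)+18*np.sin(t); z=85+r*np.sin(t)+18*np.cos(t)
    print(th, round(y+15), round(z))
E
```

```text
clock: 8.82
ee_pos: [445.5, 57.6, 238.6]
orientation: [[0.18, 0.984, -0.001], [0.984, -0.18, -0.001], [-0.001, -0.001, -1.0]]
wrist_force: [0.3, 0.5, 0.5]
opening: 0.5
now loc [-50.1 182.6 238.6] F [0.3 0.5 0.5] t 8.82 open 0.5 toolx ang 79.6 tilt [-0.001 -0.001 -1.   ]
shares [-0.113  0.001  0.003] dist 23.0
99 157 235
90 133 240
80 106 241
70 79 237
60 53 228
50 29 215
40 8 198
30 -10 178
20 -24 155
10 -35 130
5 -38 116
0 -40 103
```

View pics/j_side.png

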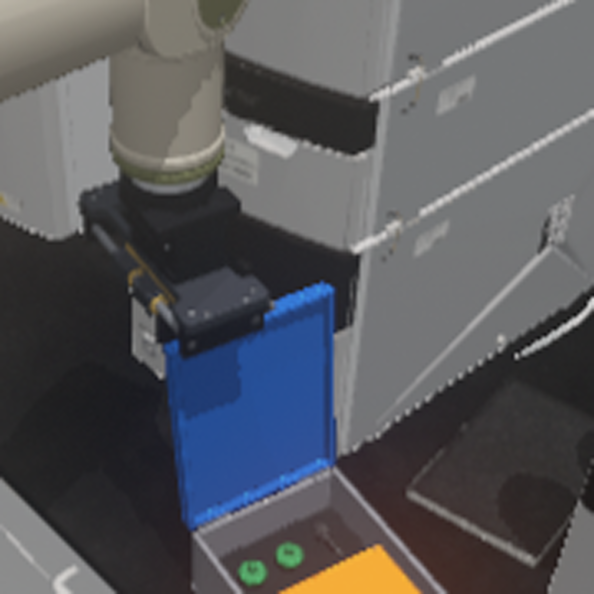

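```bash
python3 -m pendant '[{"tx":-0.05,"ty":0,"tz":0,"roll":0,"gripper":1},{"tx":-0.1,"ty":0,"tz":0,"roll":0,"gripper":1},{"tx":-0.14,"ty":0,"tz":0,"roll":0,"gripper":1},{"tx":-0.18,"ty":0,"tz":0,"roll":0,"gripper":1},{"tx":-0.22,"ty":0,"tz":0,"roll":0,"gripper":1},{"tx":-0.26,"ty":0,"tz":0,"roll":0,"gripper":1},{"tx":-0.3,"ty":0,"tz":0,"roll":0,"gripper":1},{"tx":-0.34,"ty":0,"tz":0,"roll":0,"gripper":1},{"tx":-0.38,"ty":0,"tz":0,"roll":0,"gripper":1},{"tx":-0.42,"ty":0,"tz":0,"roll":0,"gripper":1},{"tx":-0.46,"ty":0,"tz":0,"roll":0,"gripper":1},{"tx":-0.5,"ty":0,"tz":0.01,"roll":0,"gripper":1}]'
python3 - <<'E'
from h import *
go([-50,53,228])
f=grab_frame("side"); a=f["pixels"][60:320,200:380,::-1]
cv2.imwrite("pics/k_side.png", cv2.resize(a,None,fx=2.3,fy=2.3,interpolation=cv2.INTER_CUBIC))
E
```

```text
clock: 9.87
ee_pos: [427.7, -41.0, 236.5]
orientation: [[0.179, 0.984, -0.001], [0.984, -0.179, 0.0], [0.0, -0.001, -1.0]]
wrist_force: [0.1, 2.0, 2.2]
opening: 0.3
now loc [-50.2  82.5 236.5] F [0.1 2.  2.2] t 9.87 open 0.3 toolx ang 79.7 tilt [-0.001  0.    -1.   ]
shares [-0.147  0.001  0.042] dist 31.0
```

View pics/k_side.png

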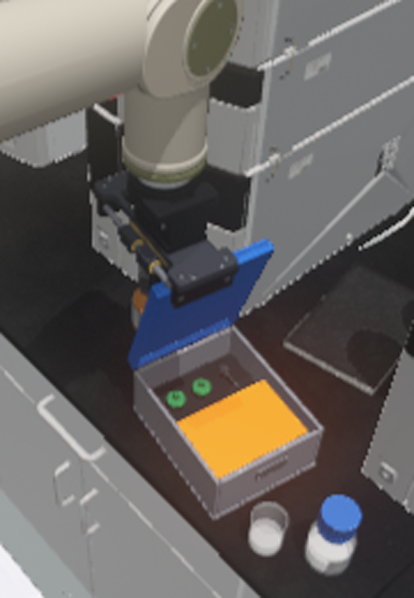

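The lid is swinging with about 2 N of force, and the case has stayed put. I'll keep following the arc.

```bash
python3 -m pendant '[{"tx":-0.05,"ty":0,"tz":0.01,"roll":0,"gripper":1},{"tx":-0.1,"ty":0,"tz":0.025,"roll":0,"gripper":1},{"tx":-0.145,"ty":0,"tz":0.04,"roll":0,"gripper":1},{"tx":-0.185,"ty":0,"tz":0.06,"roll":0,"gripper":1},{"tx":-0.225,"ty":0,"tz":0.085,"roll":0,"gripper":1},{"tx":-0.265,"ty":0,"tz":0.11,"roll":0,"gripper":1},{"tx":-0.3,"ty":0,"tz":0.135,"roll":0,"gripper":1},{"tx":-0.34,"ty":0,"tz":0.165,"roll":0,"gripper":1},{"tx":-0.375,"ty":0,"tz":0.195,"roll":0,"gripper":1},{"tx":-0.405,"ty":0,"tz":0.23,"roll":0,"gripper":1},{"tx":-0.435,"ty":0,"tz":0.26,"roll":0,"gripper":1},{"tx":-0.465,"ty":0,"tz":0.295,"roll":0,"gripper":1},{"tx":-0.49,"ty":0,"tz":0.335,"roll":0,"gripper":1},{"tx":-0.515,"ty":0,"tz":0.37,"roll":0,"gripper":1},{"tx":-0.535,"ty":0,"tz":0.41,"roll":0,"gripper":1}]'
python3 - <<'E'
from h import *
go([-50,-38,116])
f=grab_frame("side"); a=f["pixels"][60:320,200:380,::-1]
cv2.imwrite("pics/l_side.png", cv2.resize(a,None,fx=2.3,fy=2.3,interpolation=cv2.INTER_CUBIC))
E
```

```text
clock: 11.17
ee_pos: [408.6, -146.1, 153.7]
orientation: [[0.179, 0.984, -0.0], [0.984, -0.179, -0.0], [-0.0, -0.0, -1.0]]
wrist_force: [-0.2, 0.1, 2.1]
opening: 0.6
now loc [-50.4 -24.4 153.7] F [-0.2  0.1  2.1] t 11.17 open 0.6 toolx ang 79.7 tilt [-0. -0. -1.]
shares [-0.068  0.002  0.189] dist 40.0
```

View pics/l_side.png

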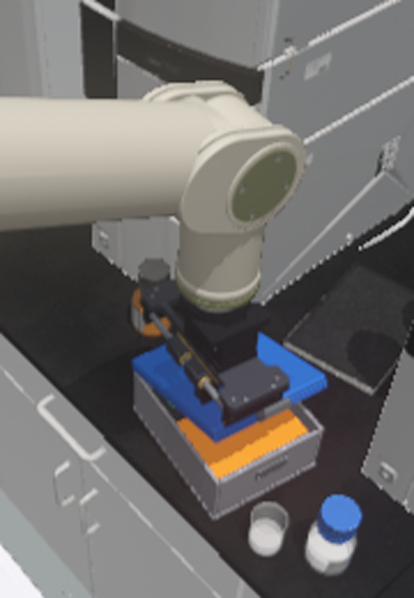

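```bash
python3 -m pendant '[{"tx":-0.025,"ty":0,"tz":0.04,"roll":0,"gripper":1},{"tx":-0.04,"ty":0,"tz":0.08,"roll":0,"gripper":1},{"tx":-0.055,"ty":0,"tz":0.12,"roll":0,"gripper":1},{"tx":-0.065,"ty":0,"tz":0.16,"roll":0,"gripper":1},{"tx":-0.07,"ty":0,"tz":0.195,"roll":0,"gripper":1},{"tx":-0.075,"ty":0,"tz":0.22,"roll":0,"gripper":1},{"tx":-0.08,"ty":0,"tz":0.24,"roll":0,"gripper":1},{"tx":-0.08,"ty":0,"tz":0.245,"roll":0,"gripper":1},{"tx":-0.08,"ty":0,"tz":0.245,"roll":0,"gripper":1}]'
python3 -c "
from h import *
go([-50,-40,103])"
```

```text
clock: 11.97
ee_pos: [405.8, -161.2, 105.3]
orientation: [[0.179, 0.984, -0.001], [0.984, -0.179, -0.001], [-0.001, -0.001, -1.0]]
wrist_force: [0.3, 0.6, 0.4]
opening: 0.6
now loc [-50.5 -39.8 105.3] F [0.3 0.6 0.4] t 11.97 open 0.6 toolx ang 79.7 tilt [-0.001 -0.001 -1.   ]
shares [-0.001  0.002  0.011] dist 2.0
```

```bash
python3 -m pendant '[{"tx":0,"ty":0,"tz":0.008,"roll":0,"gripper":1},{"tx":0,"ty":0,"tz":0.015,"roll":0,"gripper":1},{"tx":0,"ty":0,"tz":0.015,"roll":0,"gripper":1},{"tx":0,"ty":0,"tz":0.015,"roll":0,"gripper":1}]'
python3 -c "
from h import *
go([-50,-40,103])"
```

```text
clock: 12.3
ee_pos: [406.2, -161.3, 103.3]
orientation: [[0.179, 0.984, -0.0], [0.984, -0.179, 0.001], [0.001, -0.0, -1.0]]
wrist_force: [-6.8, 1.9, 17.3]
opening: 0.6
now loc [-50.  -39.8 103.3] F [-6.8  1.9 17.3] t 12.3 open 0.6 toolx ang 79.7 tilt [-0.     0.001 -1.   ]
shares [-0.001  0.     0.001] dist 0.0
```

The stop is at z=103.3, which matches the shut height of 103 mm, so I'll lift away and check.

```bash
python3 -m pendant '[{"tx":0,"ty":0,"tz":-0.05,"roll":0,"gripper":1},{"tx":0,"ty":0,"tz":-0.2,"roll":0,"gripper":1},{"tx":0,"ty":0,"tz":-0.4,"roll":0,"gripper":1},{"tx":0,"ty":0,"tz":-0.6,"roll":0,"gripper":1},{"tx":0,"ty":0,"tz":-0.8,"roll":0,"gripper":1},{"tx":0,"ty":0,"tz":-1,"roll":0,"gripper":1},{"tx":0,"ty":0,"tz":-1,"roll":0,"gripper":1},{"tx":0,"ty":0,"tz":-1,"roll":0,"gripper":1}]'
python3 -m pendant '[{"tx":0.1,"ty":-0.1,"tz":-0.1,"roll":0,"gripper":1},{"tx":0.2,"ty":-0.2,"tz":-0.1,"roll":0,"gripper":1},{"tx":0.35,"ty":-0.3,"tz":-0.1,"roll":0,"gripper":1},{"tx":0.5,"ty":-0.3,"tz":-0.1,"roll":0,"gripper":1},{"tx":0.7,"ty":-0.3,"tz":-0.1,"roll":0,"gripper":1},{"tx":0.9,"ty":-0.3,"tz":-0.1,"roll":0,"gripper":1},{"tx":1,"ty":-0.3,"tz":-0.1,"roll":0,"gripper":1},{"tx":1,"ty":-0.3,"tz":-0.1,"roll":0,"gripper":1},{"tx":1,"ty":-0.3,"tz":-0.1,"roll":0,"gripper":1}]'
python3 - <<'E'
from h import *
go([-50,-40,303])
for n in ("side","top"):
    f=grab_frame(n); a=f["pixels"][:,:,::-1]; a=a[140:320,220:400] if n=="side" else a[120:250,210:410]
    cv2.imwrite(f"pics/m_{n}.png", cv2.resize(a,None,fx=3.3 if n=="side" else 4,fy=3.3 if n=="side" else 4,interpolation=cv2.INTER_CUBIC))
E
```

```text
clock: 12.97
ee_pos: [406.9, -161.4, 304.3]
orientation: [[0.179, 0.984, 0.004], [0.984, -0.179, 0.001], [0.002, 0.004, -1.0]]
wrist_force: [0.2, 0.2, -0.9]
opening: 0.6
clock: 13.72
ee_pos: [382.4, 46.7, 321.2]
orientation: [[0.177, 0.984, -0.002], [0.984, -0.177, -0.002], [-0.002, -0.002, -1.0]]
wrist_force: [0.0, -1.7, -0.2]
opening: 0.3
now loc [-110.3  160.7  321.2] F [ 0.  -1.7 -0.2] t 13.72 open 0.3 toolx ang 79.8 tilt [-0.002 -0.002 -1.   ]
shares [-1.003  0.302  0.093] dist 210.0
```

View pics/m_side.png

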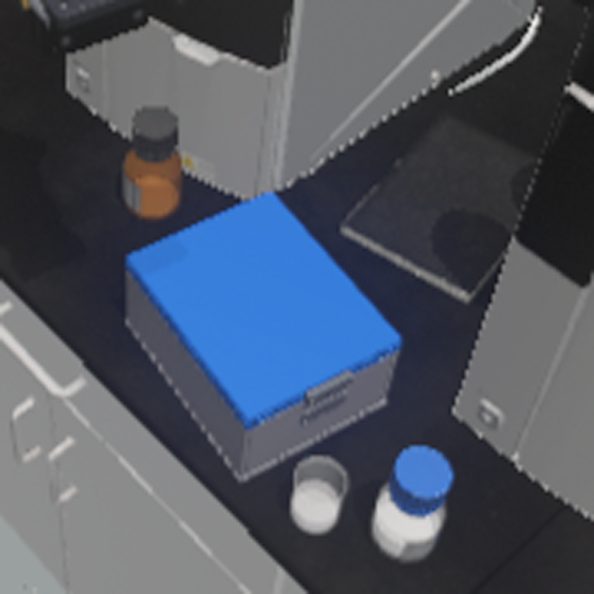

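View pics/m_top.png

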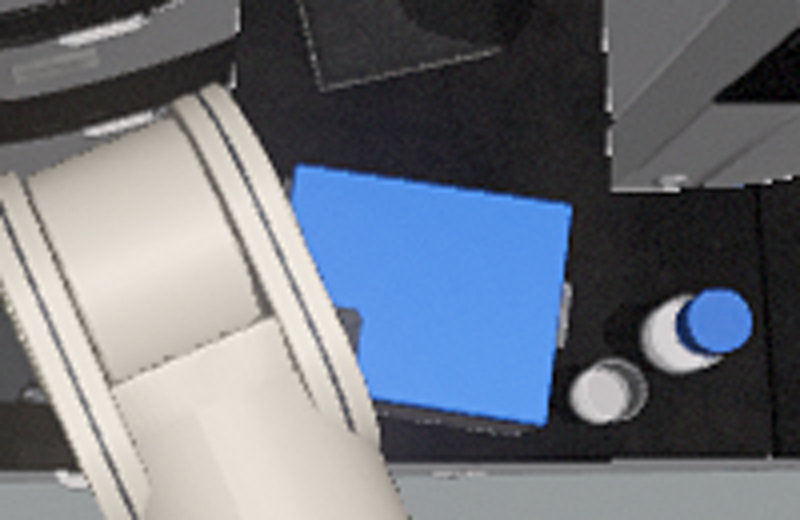

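Run:
```python
from h import *
t=grab_frame("top"); s=grab_frame("side")
for (a,b),(c,d) in (((573,205),(402,340)),((547,427),(245,424))):
    for z in (95,103,112): print(z,loc(ray(t,210+a/4,120+b/4,z)).round(),loc(ray(s,220+c/3.3,140+d/3.3,z)).round())
print(state()["joint_velocities"])
from plant import close_job; print(close_job())
```

```text
95 [  83. -100.   95.] [ 85. -97.  95.]
103 [ 81. -98. 103.] [  80. -100.  103.]
112 [ 78. -96. 112.] [  75. -105.  112.]
95 [ -79. -101.   95.] [-78. -99.  95.]
103 [-80. -99. 103.] [ -81. -103.  103.]
112 [-81. -98. 112.] [ -84. -107.  112.]
[ 0.02195057 -0.17285531 -0.19272264 -0.29040862 -0.12596604 -0.00682736
 -0.06076573]
the job is handed in; nothing more can be done
None
```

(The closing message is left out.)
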